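# Set the air throttle and hold the blow-off slide open

## Robot

A 6-joint arm with a two-finger parallel gripper is mounted at the origin on the work surface. World frame = base frame: x ahead of the robot, y to its left, z up, the work surface at z = 0. Lengths are in m, angles in rad, forces in N, time in s.
With the tool pointing down it reaches from about 0.375 to 0.975 m from the base axis. Payload 3.8 kg.
Tool frame: the origin (TCP) lies at the very end of the fingers, on their centre line; the grasp point (between the pads) lies 19 mm behind it; z points along the fingers, y is the direction in which the jaws open and shut (so a half turn about z gives the same grasp; the last joint's range is limited). The gripper opens to 85 mm and grips with 20 to 120 N. Pads are 22 mm wide; open, the fingers measure 114 mm over their backs; the gripper's body (76 mm by 85 mm) begins 54 mm behind the grasp point. The pads swing forward as they close: fully open they stand 13 mm farther back than shut.
Start: joints at [1.226, 0.264, 1.604, -0, 1.274, -0.037], TCP at [0.204, 0.643, 0.231] pointing down, gripper open.
Joint ranges: [-2.63, 2.63], [-0.94, 2.18], [0.31, 2.57], [-1.31, 4.45], [0, 2.66], [-2.55, 2.55]. Speed limits (rad/s): [2.57, 2.57, 3.14, 3.14, 3.14, 3.14].

## Interface

Orientations are given as a rotation vector (axis times angle).
In Python, from workcell import status, read_camera, camera_info, order gives the robot as it stands.
- The arm moves only by the tool move_arm, never from a script. Its argument "deltas" is a list of rows, each a list of 3 entries, a list of its own where there are three numbers: the turn, a rotation vector about the world's x, y, z as a fraction of full scale, then the shift along the world's x, y, z as a fraction of full scale, then the closure, from -1 (fully open) to 1 (shut), so that 0 is half open. A call has 1 to 20 rows; each row is the pose to reach, as a shift and turn from the pose commanded when the call began; what a row does not reach only later rows make up. Full scale, the value 1, is 0.1 m for a shift and pi/2 rad for a turn. A row lasts 1/8 s, in which the tool goes at most 62.5 mm and 10.7 degrees, less where a joint would pass 70% of its speed; a pose out of reach is approached as far as the arm can. A call with a number of a shift or a turn outside -1 to 1 is refused whole. A call with a gripper value outside its range is refused whole. The fingers move at their own pace and stop on an object; "grip_force" is the grip in N (left out, the last holds). Time passes only in rows, so rows that repeat a pose let the fingers close. It gives the time, the measured TCP pose, the force and the opening at its end, in the units of the state.
- status.read_state(): the state, without advancing time (a new reading comes with each control period).
- read_camera(name): name is "scene" or "top" or "wrist"; returns (picture, depth): 420x560x3 uint8, red, green, blue; 420x560 float32, m along the optical axis (not along the pixel's ray), 0 where there is no reading.
- camera_info(name): a dict with "K" (3x3 intrinsics, pixels), "R" (3x3) and "t" (3): a world point X has camera coordinates R X + t. Camera axes: x right, y down, z forward; pixel columns grow to the right and rows downward; lengths in m; the calibration is good to about 2 mm. A picture is of the moment at which its call begins: read the wrist's pose just before it. camera_info takes no time and is no camera call; for the wrist camera it gives the pose at the moment of the call.
- order.finish_job(): hands the job in, once; it reports no verdict.
The state is a dict: "time": time; "q": joint angles; "joint_vel": joint speeds; "joint_torque": joint torques, N m; "tool_pos": TCP position; "tcp_rot": TCP orientation; "wrist_force": force on the tool from outside, world axes, zero at the start; "torque": the same for the moment, N m; "width": opening from 0.0 (shut) to 1.0 (fully open).
Only numpy, scipy, OpenCV 4.12 (cv2) and the standard library are available. Lean on these libraries where they do the work, as an engineer would, in place of code of your own. Each camera call takes 0.05 s, during which the arm holds its last target. There are 200 camera calls.

## Task

Blow the dust off the salvaged hooks in the catch tray: first turn the air valve's lever until it points straight at the brass tab on its dial, with the slide still shut. Then grip the black post of the spring-return slide, pull it out until its pointer is level with the brass tab on the scale, and finish while holding it there: the program ends with the post in the grip, because it springs shut when let go. Leave the lever at its tab and do not shift the loose things lying on the bench.

Things in the scene. Friction and masses are not known exactly. Their poses are not given: they have to be found in the camera images.
- valve: air throttle, fixed to the bench: a brass ball valve on a riser, round foot 90 mm across, pipe along its x axis reaching 119 mm either way, with a quarter-circle aluminium dial at 106 to 128 mm from the axis. Origin on the bench, on the lever's vertical turning axis; z up
- lever (a joint): angle of the valve lever, rad: 0 shut (the lever points along the valve's -y), 1.571 fully open (along the valve's +x); opens anticlockwise seen from above. It starts between 0 and 0.25, takes 0.25 N m (about 4 N at the grip) and stays where it is left
- lever_grip (a point): centre of the lever's black rubber grip, 100 mm above the bench, 70 mm from the turning axis; x axis points outward along the lever. The lever is a flat bar; the grip is 58 mm long (40 to 98 mm from the axis), 18 mm wide, 14 mm high, with nothing but the dial (top 65 mm above the bench) and the tab beneath or beside it
- dial_mark (a point): inner edge of the brass tab fixed on the dial, 108 mm from the turning axis, 76 mm above the bench; the tab is an upright fin 6 mm thick, 16 mm long radially, its top 87 mm above the bench, just beyond the lever's end and lower than it. x axis points radially outward. The lever is set when its x axis is parallel to this one (lever 0.6 to 1.2)
- stand: blow-off stand, fixed to the bench: steel base plate 240 x 120 mm, grey spring housing 75 mm high at its +x end (47 to 117 mm from the origin), nozzle and a 150 x 170 mm catch tray with two loose coat hooks beyond that. Origin on the bench under the centre of the shut slide's post; x points from the post to the housing, z up
- slide (a joint): how far the slide is pulled out of the housing, m, along the stand's -x: 0 shut (start), stop at 0.075. A spring pulls it back with 4.8 N at 0 plus 120 N/m
- post (a point): middle of the free part of the slide's upright black post, 105 mm above the bench. The post is 20 mm along the stand's x, 16 mm along its y, rises from 55 to 125 mm above the bench and stands clear of all else above 75 mm
- pointer (a point): tip of the steel pointer fin on the slide's +y side, 49 mm above the bench; axes parallel to the stand's. At the same x as the post's centre. The fin is 4 mm thick
- slide_mark (a point): the brass tab clamped on the scale bar, at its edge nearest the pointer, 49 mm above the bench; axes parallel to the stand's. The tab is 5 mm thick, its top 66 mm above the bench. The slide is at the mark when pointer and tab have the same x in the stand's frame (slide 0.030 to 0.055 m out)
- doorknob: loose brass door knob standing on its rose, 60 mm wide, 61 mm tall; a bystander, not to be moved
- jar: loose glass jar with a lid, 60 mm wide, 75 mm tall; a bystander, not to be moved
- hinge: loose dark steel butt hinge lying flat, 79 x 70 x 8 mm; a bystander, not to be moved
- barrel_bolt: loose brass barrel bolt lying flat, about 95 x 28 x 20 mm; a bystander, not to be moved
- screwdriver: loose screwdriver lying on the bench; a bystander, not to be moved

How it is judged:
On the way, in this order (a step that is already met when the one before it is completed fails the run):
1. the lever points at the dial tab (within 0.09 rad) and the slide is still shut (angle between the x axis of lever_grip and the x axis of dial_mark, either way round below 0.09 rad and value of joint slide below 0.01 m), for 0.2 s.
2. the slide's pointer is within 5 mm of its tab, held by the fingers (angle between the x axis of lever_grip and the x axis of dial_mark, either way round below 0.09 rad and contact force between the fingers and slide above 2 N and x of pointer in the frame of slide_mark between -0.005 and 0.005 m), for 0.3 s.
At the end, for the whole second after the job is handed in: The fingers still hold the slide (contact over 2 N), its pointer at rest within 5 mm of the tab on the scale, and the lever within 0.09 rad (5 degrees) of the dial tab (all of step 2 and velocity of joint slide between -0.01 and 0.01 m/s); the arm keeps its last pose, push and grip.
It fails at once if a loose piece of hardware is shifted more than 30 mm (distance of any of doorknob, jar, hinge, barrel_bolt, screwdriver from where it was at the start of the episode above 0.03 m).
It also fails if it takes over 43 s, if anything falls off the work surface, if the arm or the gripper's body presses on something with over 40 N, if the wrist force passes 120 N, or if a joint passes its speed limit or range.

## Working session

There is one attempt and no reset: what is moved stays moved. The work goes in short steps, Python scripts to look and compute and a tool call to move; the robot and the scene stay as the last step left them, time stands still between calls to the robot, and variables do not carry over. Pictures are saved under pics/ and viewed, about 8 in all and at most 12, crops included, and the job is handed in when it is done.

Besides the shell and the picture viewer there is one more tool, called after "Emit:" by a JSON object that holds its "method" and its "body", one argument or row to a line. move_arm: Moves the arm, as the interface text tells. Its arguments: {"type":"object","properties":{"deltas":{"type":"array","items":{"type":"array"}},"grip_force":{"type":"number"}},"required":["deltas"]}

```bash
mkdir -p pics; cat > h.py <<'E'
import numpy as np, cv2
from workcell import status, read_camera, camera_info, order
def snap(n,f):
    i=camera_info(n); p,d=read_camera(n)
    cv2.imwrite(f'pics/{f}.png',p[:,:,::-1]); np.savez(f'pics/{f}.npz',p=p,d=d,**{k:np.array(i[k]) for k in 'KRt'})
def load(f): return np.load(f'pics/{f}.npz')
def world(z):
    h,w=z['d'].shape; v,u=np.mgrid[:h,:w]; d=z['d']
    c=np.stack([u*d,v*d,d],-1)@np.linalg.inv(z['K']).T
    return (c-z['t'].ravel())@z['R']
def onplane(z,u,v,h):
    r=z['R'].T@np.linalg.inv(z['K'])@np.array([u,v,1.]); o=-z['R'].T@z['t'].ravel()
    return o+r*(h-o[2])/r[2]
E
python3 - <<'E'
from h import *
snap('top','top0'); snap('scene','sc0')
print(status.read_state())
a=cv2.imread('pics/top0.png');print(a.shape)
cv2.imwrite('pics/top0b.png',cv2.resize(a,(800,600),interpolation=cv2.INTER_CUBIC))
E
```

```text
{'time': 0.1, 'q': array([ 1.22606584e+00,  2.64673823e-01,  1.60523059e+00, -1.54967924e-05,
        1.27369041e+00, -3.69188844e-02]), 'joint_vel': array([-9.73332514e-04, -1.19150951e-03, -3.02781739e-03, -8.76776186e-04,
        1.91793943e-03,  9.04856449e-05]), 'joint_torque': array([ 1.30649609e-03, -5.16704249e+01, -3.68589842e+01,  1.42368344e-04,
        6.33755393e-03,  6.70412632e-07]), 'tool_pos': array([0.20430563, 0.6426541 , 0.2300929 ]), 'tcp_rot': array([-4.81539500e-01, -3.10409730e+00,  3.09196738e-03]), 'wrist_force': array([4.45281341e-01, 3.09922057e-01, 6.07582163e-05]), 'torque': array([-0.02402722,  0.03408499,  0.01638816]), 'width': 1.0042686206136047}
(420, 560, 3)
```

View pics/top0b.png

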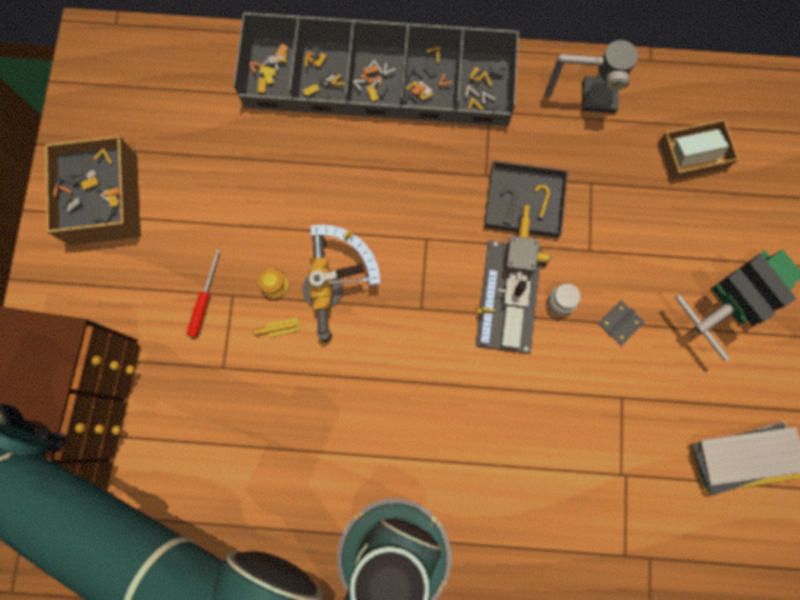

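View pics/sc0.png

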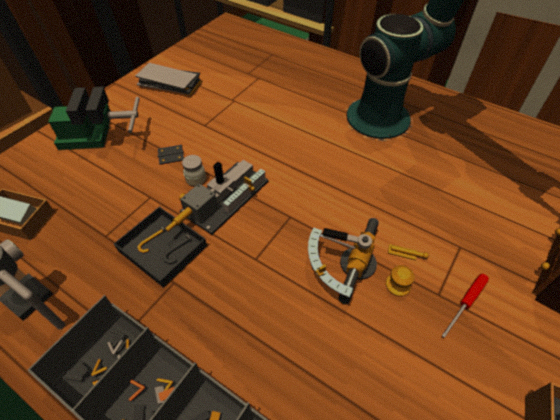

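Top view (800-wide): valve axis ~(317,279), lever pointing right to ~(365,267), dial tab ~(348,236); slide post ~(519,289), scale tab ~(486,310), jar close at (564,300). Zooming in for accuracy.

```bash
python3 - <<'E'
from h import *
z=load('top0');W=world(z)
s=.7
for n,u,v,h in [('axis',317,279,.1),('tip',365,267,.1),('tab',348,236,.08),('post',519,289,.125),('jar',564,300,.07),('stab',486,310,.066),('knob',272,284,.06)]:
    U,V=u*s,v*s
    print(n,onplane(z,U,V,h).round(3),W[int(V),int(U)].round(3))
print(z['K'],-z['R'].T@z['t'].ravel())
i=camera_info('wrist');R=np.array(i['R']);print(R,-R.T@np.array(i['t']).ravel(),i['K'])
p=z['p']
a=p[130:260,170:290];b=p[130:260,310:430]
cv2.imwrite('pics/crop.png',cv2.resize(np.hstack([a,b])[:,:,::-1],None,fx=3.3,fy=3.3,interpolation=cv2.INTER_CUBIC))
E
```

```text
axis [0.548 0.2   0.1  ] [0.546 0.201 0.11 ]
tip [0.581 0.103 0.1  ] [ 0.609  0.114 -0.   ]
tab [0.651 0.147 0.08 ] [0.651 0.149 0.082]
post [ 0.552 -0.215  0.125] [ 0.555 -0.215  0.118]
jar [ 0.549 -0.318  0.07 ] [ 0.547 -0.314  0.077]
stab [ 0.516 -0.156  0.066] [ 0.223 -0.018  1.51 ]
knob [0.539 0.3   0.06 ] [0.542 0.303 0.056]
[[489.78652437   0.         288.41450668]
 [  0.         489.78652437 206.54432926]
 [  0.           0.           1.        ]] [ 0.2227804  -0.01762064  1.50965194]
[[ 0.30370638  0.95276341 -0.00207805]
 [ 0.91536957 -0.29118013  0.27805159]
 [ 0.2643123  -0.08634822 -0.96056389]] [0.13726732 0.66402243 0.37196719] [[293.45293712   0.         283.47251536]
 [  0.         293.45293712 204.8442508 ]
 [  0.           0.           1.        ]]
```

View pics/crop.png

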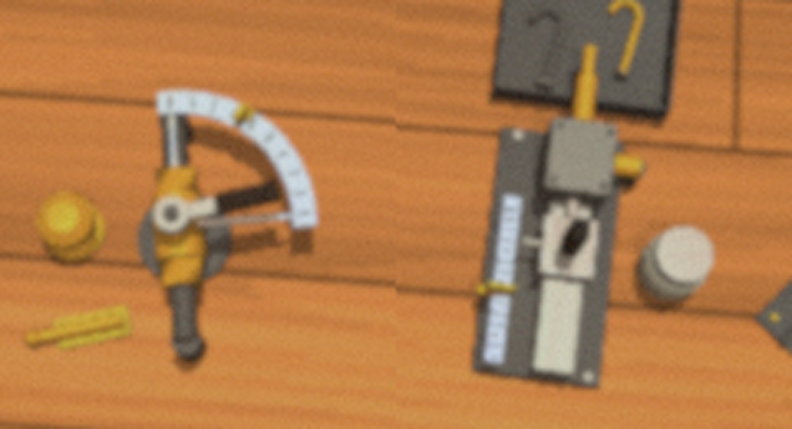

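Emit:
{"method": "move_arm", "body": {
  "deltas": [
    [[0,0,-0.06],[0.35,-0.5,0.1],-1],
    [[0,0,-0.12],[0.7,-1,0.2],-1]
  ]
}}

```text
time: 0.35
tool_pos: [0.2746, 0.5421, 0.2503]
tcp_rot: [-0.773, -3.045, 0.003]
wrist_force: [1.0, 0.2, 0.2]
width: 1.002
```

Emit:
{"method": "move_arm", "body": {
  "deltas": [
    [[0,0,-0.06],[0.35,-0.5,0],-1],
    [[0,0,-0.12],[0.7,-1,0],-1]
  ]
}}

```text
time: 0.6
tool_pos: [0.3452, 0.4415, 0.251]
tcp_rot: [1.059, 2.958, -0.0]
wrist_force: [1.0, -0.1, -0.2]
width: 1.002
```

Emit:
{"method": "move_arm", "body": {
  "deltas": [
    [[0,0,-0.06],[0.35,-0.5,0],-1],
    [[0,0,-0.12],[0.7,-1,0],-1]
  ]
}}

```text
time: 0.85
tool_pos: [0.4151, 0.3414, 0.2509]
tcp_rot: [-1.333, -2.845, 0.0]
wrist_force: [0.9, -0.5, -0.2]
width: 1.0
```

Emit:
{"method": "move_arm", "body": {
  "deltas": [
    [[0,0,-0.06],[0.35,-0.5,0],-1],
    [[0,0,-0.12],[0.7,-1,0],-1],
    [[0,0,-0.12],[0.7,-1,0],-1],
    [[0,0,-0.12],[0.7,-1,0],-1]
  ]
}}

```text
time: 1.35
tool_pos: [0.4841, 0.2432, 0.2508]
tcp_rot: [-1.591, -2.708, 0.001]
wrist_force: [0.2, 0.3, -0.1]
width: 1.002
```

Emit:
{"method": "move_arm", "body": {
  "deltas": [
    [[0,0,-0.06],[0.3,-0.4,0],-1],
    [[0,0,-0.12],[0.6,-0.7,0],-1],
    [[0,0,-0.12],[0.6,-0.7,0],-1],
    [[0,0,-0.12],[0.6,-0.7,0],-1]
  ]
}}

```text
time: 1.85
tool_pos: [0.5435, 0.1748, 0.2509]
tcp_rot: [-1.835, -2.549, 0.001]
wrist_force: [-0.4, 1.1, -0.8]
width: 1.0
```

```bash
python3 - <<'E'
from h import *
snap('wrist','w1'); a=cv2.imread('pics/w1.png')
cv2.imwrite('pics/w1b.png',cv2.resize(a,(800,600),interpolation=cv2.INTER_CUBIC))
E
```

```text
(no output)
```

View pics/w1b.png

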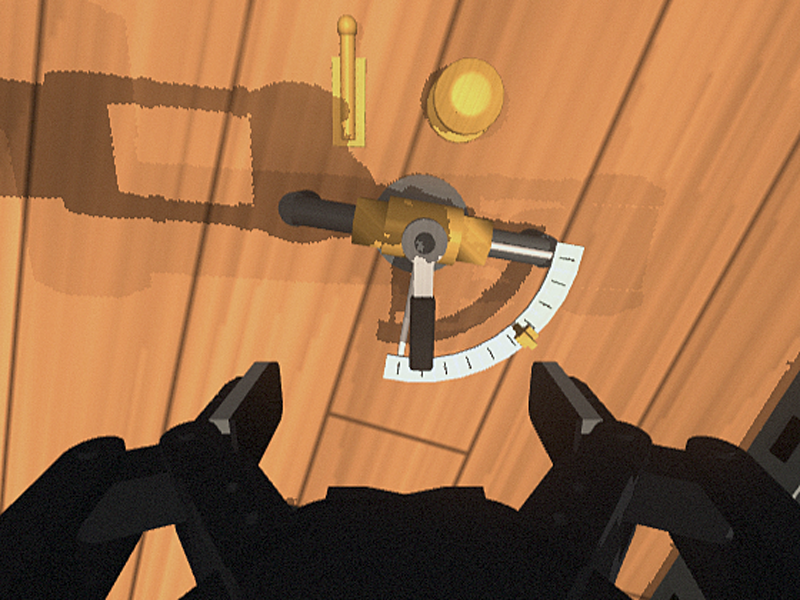

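Wrist view (800-wide): lever hub (424,243), black grip from (424,297) to (422,370), brass tab around (526,334) on the dial. Fitting these from depth.

```bash
cat >> h.py <<'E'
def line(P):
    c=P.mean(0); u=np.linalg.svd(P-c,full_matrices=False)[2][0]; return c,u,np.degrees(np.arctan2(u[1],u[0]))
def circ(P):
    s=np.linalg.lstsq(np.c_[2*P,np.ones(len(P))],(P**2).sum(1),rcond=None)[0]
    return s[:2],np.sqrt(s[2]+s[:2]@s[:2])
E
python3 - <<'E'
from h import *
z=load('w1');W=world(z);p=z['p'].astype(int);s=.7
def box(u0,u1,v0,v1):
    m=np.zeros(p.shape[:2],bool);m[int(v0*s):int(v1*s),int(u0*s):int(u1*s)]=1;return m
Z=W[...,2]
g=box(395,450,285,385)&(Z>.095)&(Z<.115)
P=W[g];print('grip',len(P),Z[g].mean(),line(P[:,:2]),P[:,:2].min(0),P[:,:2].max(0))
t=box(500,550,310,360)&(Z>.070)&(Z<.095)
T=W[t];print('tab',len(T),T.mean(0),line(T[:,:2]),T[:,2].max())
tp=T[T[:,2]>.08];print('tabtop',len(tp),tp.mean(0))
print('hub',onplane(z,424*s,243*s,.108),W[int(243*s),int(424*s)])
# dial circle fit: bright pixels at z~.065
d=box(370,600,230,390)&(p.min(2)>150)&(abs(Z-.065)<.008)
D=W[d][:,:2];print('dial',len(D),np.median(Z[d]))
from scipy.optimize import least_squares
f=least_squares(lambda c:np.linalg.norm(D-c,axis=1)-.117,[.546,.2],loss='soft_l1',f_scale=.005)
c=f.x;r=np.linalg.norm(D-c,axis=1);print('axis',c,np.percentile(r,[1,50,99]))
q=P[:,:2].mean(0)-c;print('lever ang',np.degrees(np.arctan2(q[1],q[0])),np.linalg.norm(q))
q=T[:,:2].mean(0)-c;print('tab ang',np.degrees(np.arctan2(q[1],q[0])),np.linalg.norm(q))
for v in [[526,333],[518,327],[421,333]]:
    w=onplane(z,v[0]*s,v[1]*s,.08 if v[0]>450 else .107)[:2];q=w-c;print(v,w,np.degrees(np.arctan2(q[1],q[0])),np.linalg.norm(q))
a=np.degrees(np.arctan2(*(D-c).T[::-1]));print('dial range',np.percentile(a,[.5,99.5]))
# zoom of tab
i=cv2.imread('pics/w1.png');cv2.imwrite('pics/tab.png',cv2.resize(i[130:280,260:420],None,fx=4,fy=4,interpolation=cv2.INTER_CUBIC))
E
```

```text
grip 994 0.10524973433280344 (array([0.56724013, 0.14160099]), array([ 0.30704809, -0.951694  ]), np.float64(-72.11857554413757)) [0.55150855 0.10702702] [0.58484278 0.1734656 ]
tab 121 [0.65137661 0.15254879 0.08284043] (array([0.65137661, 0.15254879]), array([ 0.92649368, -0.37631033]), np.float64(-22.105322484382175)) 0.08889422205493419
tabtop 88 [0.6518144  0.15185503 0.08588395]
hub [0.54840826 0.20095209 0.108     ] [0.54732766 0.20127206 0.11133661]
dial 2754 0.06416490797147223
axis [0.54673919 0.19888921] [0.06547999 0.11707675 0.12929789]
lever ang -70.30993930558637 0.0608459376606308
tab ang -23.88695493181855 0.11443960483124345
[526, 333] [0.6521065  0.15445108] -22.867340399139334 0.1143547865451597
[518, 327] [0.64406753 0.1571516 ] -23.21125352193427 0.10590010595492026
[421, 333] [0.56814849 0.13766612] -70.72561750693751 0.06485849480347745
dial range [-85.35229341  14.96602182]
```

View pics/tab.png

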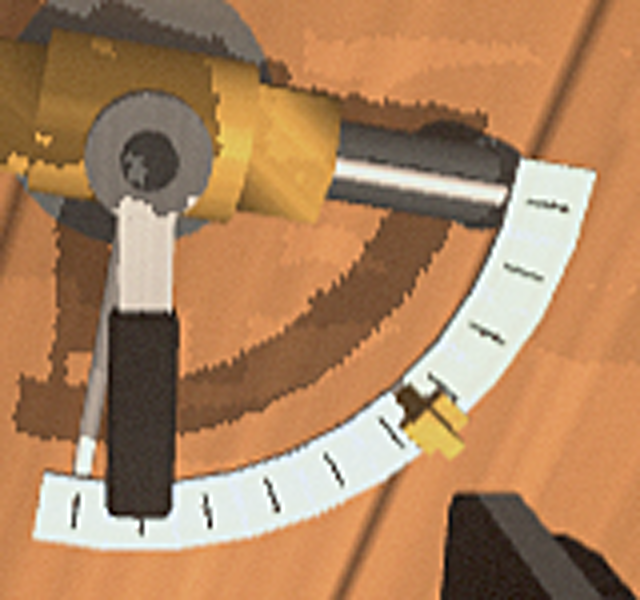

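Emit:
{"method": "move_arm", "body": {
  "deltas": [
    [[0,0,0],[0.25,-0.39,0],0],
    [[0,0,0],[0.25,-0.39,-0.4],0],
    [[0,0,0],[0.25,-0.39,-0.8],0],
    [[0,0,0],[0.25,-0.39,-0.8],0],
    [[0,0,0],[0.25,-0.39,-0.8],0]
  ]
}}

```text
time: 2.52
tool_pos: [0.5698, 0.1354, 0.1727]
tcp_rot: [1.836, 2.548, 0.002]
wrist_force: [0.1, 0.0, -0.1]
width: 0.493
```

Emit:
{"method": "move_arm", "body": {
  "deltas": [
    [[0,0,0],[0,0,-0.3],0],
    [[0,0,0],[0,0,-0.6],0],
    [[0,0,0],[0,0,-0.9],0],
    [[0,0,0],[0,0,-0.9],0]
  ]
}}

```text
time: 3.02
tool_pos: [0.5688, 0.1346, 0.0811]
tcp_rot: [-1.837, -2.547, 0.002]
wrist_force: [-0.3, 0.4, 0.8]
width: 0.505
```

Emit:
{"method": "move_arm", "body": {
  "deltas": [
    [[0,0,0],[0,0,0],0.5],
    [[0,0,0],[0,0,0],1],
    [[0,0,0],[0,0,0],1],
    [[0,0,0],[0,0,0],1],
    [[0,0,0],[0,0,0],1]
  ],
  "grip_force": 25
}}

```text
time: 3.65
tool_pos: [0.5713, 0.1347, 0.0841]
tcp_rot: [1.836, 2.546, 0.005]
wrist_force: [-1.6, 0.5, 6.3]
width: 0.2
```

```bash
python3 - <<'E'
import numpy as np
o=np.array([.5695,.1348])-[.5475,.2005]
for k in range(1,11):
    t=np.radians(47)*k/10;c,s=np.cos(t),np.sin(t)
    print(round(t/(np.pi/2),3),((np.array([[c,-s],[s,c]])@o-o)*10).round(3))
E
```

```text
0.052 [0.053 0.02 ]
0.104 [0.104 0.045]
0.157 [0.153 0.073]
0.209 [0.2   0.106]
0.261 [0.244 0.142]
0.313 [0.284 0.182]
0.366 [0.322 0.225]
0.418 [0.355 0.271]
0.47 [0.385 0.319]
0.522 [0.411 0.37 ]
```

Emit:
{"method": "move_arm", "body": {
  "deltas": [
    [[0,0,0.052],[0.053,0.02,0],1],
    [[0,0,0.104],[0.104,0.045,0],1],
    [[0,0,0.157],[0.153,0.073,0],1],
    [[0,0,0.209],[0.2,0.106,0],1],
    [[0,0,0.261],[0.244,0.142,0],1],
    [[0,0,0.313],[0.284,0.182,0],1],
    [[0,0,0.366],[0.322,0.225,0],1],
    [[0,0,0.418],[0.355,0.271,0],1],
    [[0,0,0.47],[0.385,0.319,0],1],
    [[0,0,0.522],[0.411,0.37,0],1],
    [[0,0,0.522],[0.411,0.37,0],1],
    [[0,0,0.522],[0.411,0.37,0],1],
    [[0,0,0.522],[0.411,0.37,0],1]
  ]
}}

```text
time: 5.28
tool_pos: [0.6127, 0.1724, 0.0841]
tcp_rot: [0.67, 3.065, 0.005]
wrist_force: [-0.5, 1.6, 6.9]
width: 0.205
```

```bash
python3 - <<'E'
from h import *
print(status.read_state()['wrist_force'])
snap('wrist','w2')
cv2.imwrite('pics/w2b.png',cv2.resize(cv2.imread('pics/w2.png')[60:330,120:480],None,fx=2.2,fy=2.2,interpolation=cv2.INTER_CUBIC))
E
```

```text
[-0.47703697  1.56138664  6.86847377]
```

View pics/w2b.png

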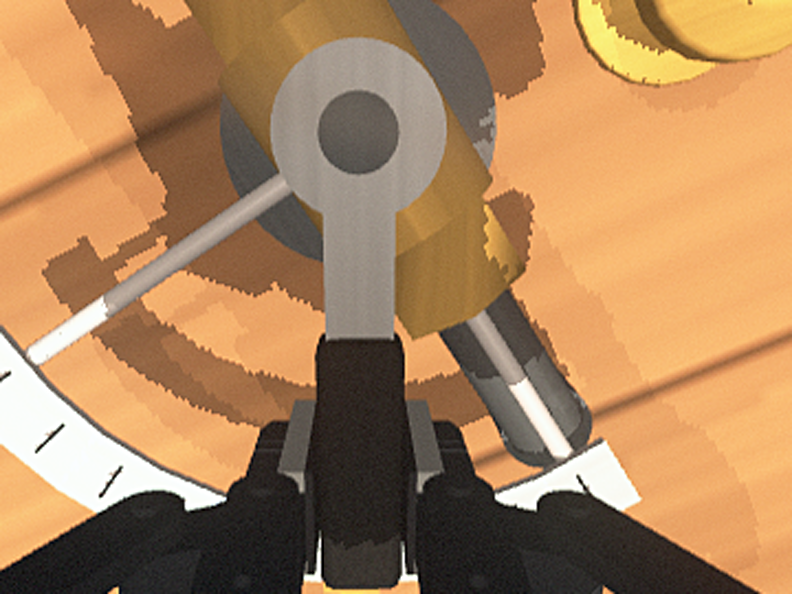

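The crop shows the lever gripped, with brass of the tab just visible under its end at (355,590). Releasing and lifting for a numeric check.

Emit:
{"method": "move_arm", "body": {
  "deltas": [
    [[0,0,0],[0,0,0],0],
    [[0,0,0],[0,0,0],0],
    [[0,0,0],[0,0,0],0],
    [[0,0,0],[0,0,0.4],0],
    [[0,0,0],[0,0,0.8],0],
    [[0,0,0],[0,0,1],0],
    [[0,0,0],[0,0,1],0]
  ]
}}

```text
time: 6.2
tool_pos: [0.6117, 0.1715, 0.183]
tcp_rot: [0.67, 3.066, 0.002]
wrist_force: [0.1, 0.4, -0.1]
width: 0.498
```

Emit:
{"method": "move_arm", "body": {
  "deltas": [
    [[0,0,0],[-0.2,0,0.4],-1],
    [[0,0,0],[-0.4,0,0.7],-1],
    [[0,0,0],[-0.4,0,0.7],-1],
    [[0,0,0],[-0.4,0,0.7],-1],
    [[0,0,0],[-0.4,0,0.7],-1]
  ]
}}

```text
time: 6.82
tool_pos: [0.5698, 0.1709, 0.2486]
tcp_rot: [-0.67, -3.066, 0.003]
wrist_force: [0.4, 0.3, -0.3]
width: 1.002
```

```bash
python3 - <<'E'
from h import *
snap('wrist','w3')
z=load('w3');W=world(z);p=z['p'].astype(int);Z=W[...,2]
c=np.array([.5475,.2005]);r=np.linalg.norm(W[...,:2]-c,axis=-1);a=np.degrees(np.arctan2(W[...,1]-c[1],W[...,0]-c[0]))
g=(Z>.095)&(Z<.115)&(r<.1)&(r>.042)&(abs(a+25)<20);P=W[g];print('lever',len(P),line(P[:,:2]),np.median(a[g]))
t=(Z>.073)&(Z<.092)&(r<.13)&(r>.103)&(abs(a+25)<20);T=W[t];print('tab',len(T),T.mean(0),np.median(a[t]),line(T[:,:2]))
cv2.imwrite('pics/w3b.png',cv2.resize(cv2.imread('pics/w3.png'),(800,600),interpolation=cv2.INTER_CUBIC))
E
```

```text
lever 872 (array([0.60992115, 0.17304459]), array([ 0.91038385, -0.41376472]), np.float64(-24.44154898287423)) -23.88083842143812
tab 90 [0.65204131 0.15125015 0.08580938] -25.20824795706661 (array([0.65204131, 0.15125015]), array([ 0.9114004 , -0.41152073]), np.float64(-24.300400746019246))
```

View pics/w3b.png

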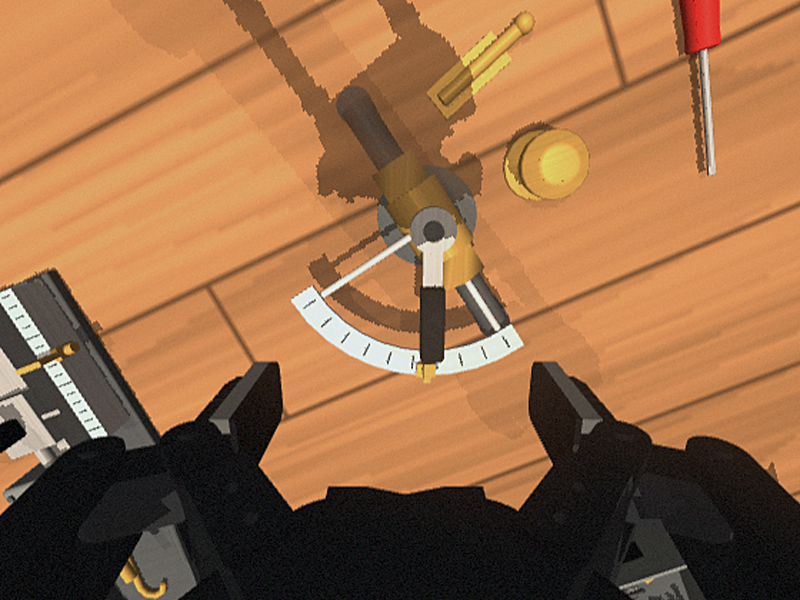

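Lever direction −24.4° vs tab fin −24.3° (its bearing −25.2°): well within tolerance. Pictures viewed: 7. On to the slide.

Emit:
{"method": "move_arm", "body": {
  "deltas": [
    [[0,0,-0.1],[0,-0.4,0],-1],
    [[0,0,-0.2],[0,-0.8,0],-1]
  ]
}}

```text
time: 7.12
tool_pos: [0.5704, 0.0907, 0.2498]
tcp_rot: [-1.148, -2.923, 0.002]
wrist_force: [0.3, -0.3, -0.7]
width: 1.001
```

Emit:
{"method": "move_arm", "body": {
  "deltas": [
    [[0,0,-0.1],[-0.1,-0.4,0],-1],
    [[0,0,-0.2],[-0.2,-0.8,0],-1]
  ]
}}

```text
time: 7.38
tool_pos: [0.5501, 0.0099, 0.25]
tcp_rot: [-1.593, -2.706, 0.002]
wrist_force: [0.9, -0.2, 0.4]
width: 0.998
```

Emit:
{"method": "move_arm", "body": {
  "deltas": [
    [[0,0,-0.1],[0,-0.4,0],-1],
    [[0,0,-0.2],[0,-0.8,0],-1]
  ]
}}

```text
time: 7.62
tool_pos: [0.5502, -0.0701, 0.2501]
tcp_rot: [-1.997, -2.424, 0.001]
wrist_force: [0.8, 0.3, -0.2]
width: 0.998
```

Emit:
{"method": "move_arm", "body": {
  "deltas": [
    [[0,0,-0.1],[-0.1,-0.4,0],-1],
    [[0,0,-0.18],[-0.2,-0.8,0],-1],
    [[0,0,-0.18],[-0.2,-0.8,0],-1],
    [[0,0,-0.18],[-0.2,-0.8,0],-1],
    [[0,0,-0.18],[-0.2,-0.8,0],-1]
  ]
}}

```text
time: 8.25
tool_pos: [0.5308, -0.1478, 0.2508]
tcp_rot: [-2.311, -2.127, 0.0]
wrist_force: [-0.9, 0.4, 0.2]
width: 0.997
```

```bash
python3 - <<'E'
from h import *
snap('wrist','w4')
cv2.imwrite('pics/w4b.png',cv2.resize(cv2.imread('pics/w4.png'),(800,600),interpolation=cv2.INTER_CUBIC))
E
```

```text
(no output)
```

View pics/w4b.png

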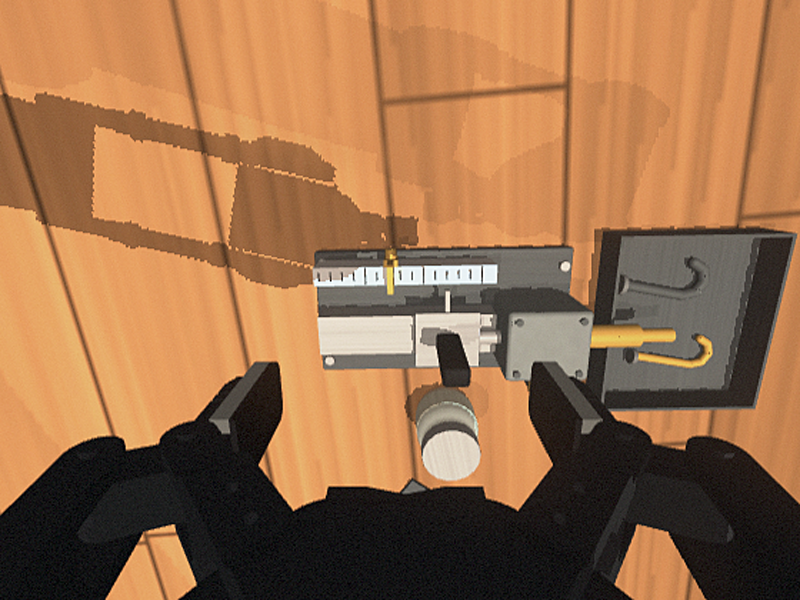

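Picture 8: pointer fin at (448,301), tab edge at (391,290) on the scale, post top at (457,375). Measuring.

```bash
python3 - <<'E'
from h import *
z=load('w4');W=world(z);p=z['p'].astype(int);Z=W[...,2];s=.7
def box(u0,u1,v0,v1):
    m=np.zeros(p.shape[:2],bool);m[int(v0*s):int(v1*s),int(u0*s):int(u1*s)]=1;return m
pm=lambda u,v,h:onplane(z,u*s,v*s,h)
# orientation: long edges
for (a,b,h) in [((318,251),(570,247),.01),((320,266),(496,265),.04)]:
    d=pm(*b,h)-pm(*a,h);print('edge ang',np.degrees(np.arctan2(d[1],d[0])))
w=box(312,500,262,288)&(p.min(2)>120);P=W[w];print('scale z',np.median(P[:,2]),line(P[:,:2]))
po=box(430,472,325,386)&(Z>.11)&(Z<.14);P=W[po];print('post',len(P),Z[po].mean(),P.mean(0),P.min(0),P.max(0))
f=box(441,455,288,315)&(Z>.025)&(Z<.06);P=W[f];print('fin',len(P),P[:,2].max(),np.median(P,0))
R,G,B=p[...,0],p[...,1],p[...,2]
t=box(378,402,245,296)&(R>B+60)&(Z>.04);P=W[t];print('tab',len(P),P[:,2].max(),np.median(P,0),line(P[P[:,2]>.058][:,:2]))
print('fin ray',pm(448,301,.05),'tab ray',pm(391,285,.066))
print('hous',np.median(W[box(515,585,318,370)],0))
i=cv2.imread('pics/w4.png');cv2.imwrite('pics/w4c.png',cv2.resize(i[165:275,215:375],None,fx=5,fy=5,interpolation=cv2.INTER_CUBIC))
E
```

```text
edge ang -3.888904217316484
edge ang -4.4750897054464245
scale z 0.0430838094340517 (array([ 0.53012365, -0.1636222 ]), array([-0.99805642,  0.06231675]), np.float64(176.42719810244557))
post 349 0.12165047641585451 [ 0.56063378 -0.2174747   0.12165048] [ 0.55101247 -0.22689077  0.1103126 ] [ 0.57079616 -0.21171607  0.1262022 ]
fin 98 0.05530712408794356 [ 0.56328533 -0.19069425  0.05091077]
tab 149 0.39277154865383124 [ 0.51778287 -0.15337326  0.06445653] (array([ 0.51758699, -0.1591074 ]), array([-0.16439158, -0.98639516]), np.float64(-99.46189181455071))
fin ray [ 0.56450285 -0.18699472  0.05      ] tab ray [ 0.5181193  -0.16454465  0.066     ]
hous [ 0.64047591 -0.21891505  0.07433189]
```

View pics/w4c.png

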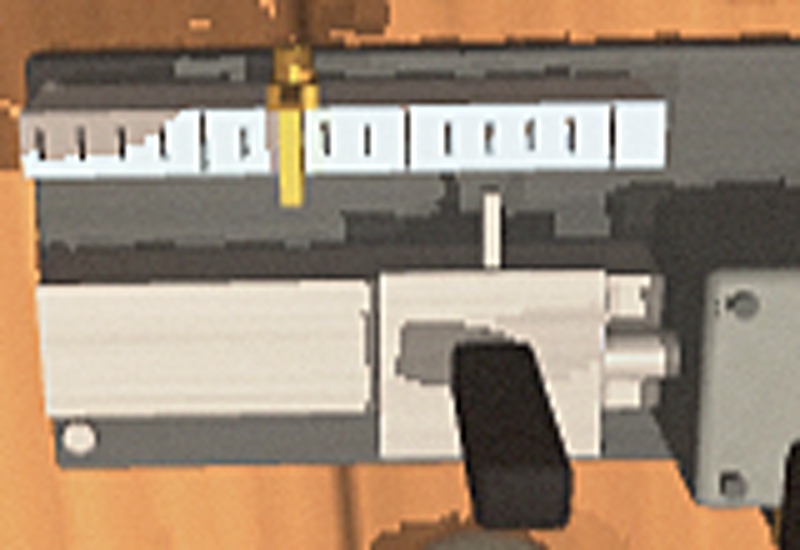

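Emit:
{"method": "move_arm", "body": {
  "deltas": [
    [[0,0,0],[0.15,-0.35,0],0],
    [[0,0,0],[0.3,-0.71,0],0],
    [[0,0,0],[0.3,-0.71,0],0],
    [[0,0,0],[0.3,-0.71,-0.4],0],
    [[0,0,0],[0.3,-0.71,-0.8],0],
    [[0,0,0],[0.3,-0.71,-0.8],0],
    [[0,0,0],[0.3,-0.71,-0.8],0]
  ]
}}

```text
time: 9.18
tool_pos: [0.5613, -0.2191, 0.1727]
tcp_rot: [2.312, 2.126, 0.001]
wrist_force: [-0.0, -0.0, 0.6]
width: 0.501
```

Emit:
{"method": "move_arm", "body": {
  "deltas": [
    [[0,0,0],[0,0,-0.3],0],
    [[0,0,0],[0,0,-0.6],0],
    [[0,0,0],[0,0,-0.85],0],
    [[0,0,0],[0,0,-0.85],0],
    [[0,0,0],[0,0,-0.85],0]
  ]
}}

```text
time: 9.8
tool_pos: [0.5624, -0.2203, 0.0889]
tcp_rot: [2.311, 2.123, 0.003]
wrist_force: [0.5, -0.5, -0.0]
width: 0.498
```

Emit:
{"method": "move_arm", "body": {
  "deltas": [
    [[0,0,0],[0,0,0],0.5],
    [[0,0,0],[0,0,0],1],
    [[0,0,0],[0,0,0],1],
    [[0,0,0],[0,0,0],1],
    [[0,0,0],[0,0,0],1],
    [[0,0,0],[0,0,0],1]
  ],
  "grip_force": 50
}}

```text
time: 10.55
tool_pos: [0.5612, -0.2202, 0.0886]
tcp_rot: [2.311, 2.125, 0.0]
wrist_force: [-3.1, 1.4, 6.5]
width: 0.226
```

Emit:
{"method": "move_arm", "body": {
  "deltas": [
    [[0,0,0],[-0.05,0.004,0],1],
    [[0,0,0],[-0.1,0.007,0],1],
    [[0,0,0],[-0.15,0.011,0],1],
    [[0,0,0],[-0.2,0.015,0],1],
    [[0,0,0],[-0.25,0.018,0],1],
    [[0,0,0],[-0.3,0.022,0],1],
    [[0,0,0],[-0.35,0.026,0],1],
    [[0,0,0],[-0.4,0.029,0],1],
    [[0,0,0],[-0.44,0.032,0],1],
    [[0,0,0],[-0.47,0.034,0],1],
    [[0,0,0],[-0.47,0.034,0],1],
    [[0,0,0],[-0.47,0.034,0],1],
    [[0,0,0],[-0.47,0.034,0],1]
  ]
}}

```text
time: 12.18
tool_pos: [0.5178, -0.2174, 0.0887]
tcp_rot: [2.307, 2.12, 0.007]
wrist_force: [10.2, -0.2, -0.4]
width: 0.226
```

```bash
python3 - <<'E'
from h import *
snap('wrist','w5');snap('top','t5')
a=cv2.imread('pics/w5.png')[60:330,120:480]
cv2.imwrite('pics/w5b.png',cv2.resize(a,None,fx=2.2,fy=2.2,interpolation=cv2.INTER_CUBIC))
E
```

```text
(no output)
```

View pics/w5b.png

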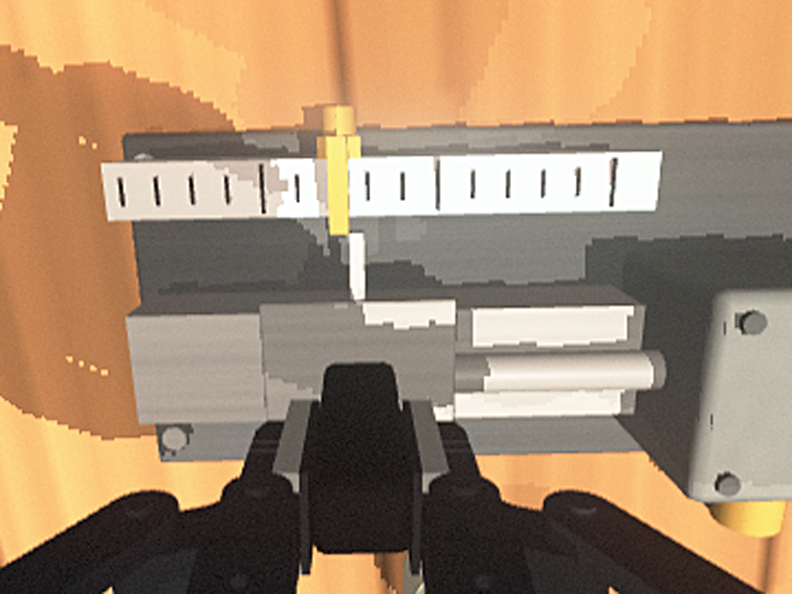

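Picture 10: fin at (357,265) vs tab edge at (339,232), 35 px per 10 mm: about 4.7 mm short (arm compliance; TCP moved 43.5 of the needed ~48 mm). Pull on.

Emit:
{"method": "move_arm", "body": {
  "deltas": [
    [[0,0,0],[-0.025,0.002,0],1],
    [[0,0,0],[-0.05,0.003,0],1],
    [[0,0,0],[-0.05,0.003,0],1],
    [[0,0,0],[-0.05,0.003,0],1],
    [[0,0,0],[-0.05,0.003,0],1],
    [[0,0,0],[-0.05,0.003,0],1]
  ]
}}

```text
time: 13.02
tool_pos: [0.5129, -0.2171, 0.0887]
tcp_rot: [2.307, 2.12, 0.007]
wrist_force: [10.3, 0.3, -0.5]
width: 0.229
```

```bash
python3 - <<'E'
from h import *
snap('wrist','w6')
a=cv2.imread('pics/w6.png')[60:330,120:480]
cv2.imwrite('pics/w6b.png',cv2.resize(a,None,fx=2.2,fy=2.2,interpolation=cv2.INTER_CUBIC))
E
```

```text
(no output)
```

View pics/w6b.png

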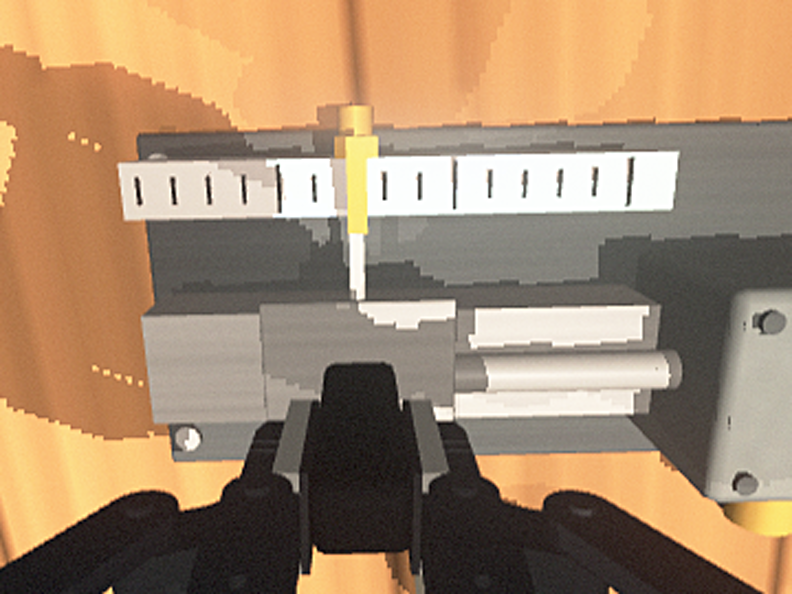

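Picture 11: pointer fin and tab edge are both at column ~357, so they are level. Held steady, handing in.

```bash
python3 - <<'E'
from h import *
s=status.read_state();print(s['time'],s['tool_pos'],s['wrist_force'],s['width'],abs(s['joint_vel']).max())
print(order.finish_job())
E
```

```text
13.075 [ 0.51292537 -0.21712859  0.08865199] [ 9.89990595 -0.5931391  -0.67396491] 0.22480801418164112 0.0012779721026805943
the job is handed in; nothing more can be done
None
```

I turned the valve lever to its brass tab with the slide still shut. I then gripped the black post, pulled it out about 48 mm to the scale tab, and handed the job in at 13.1 s with the post still in the grip.

Last checks:
- **Lever:** it points along −24.4°, against −24.3° for the tab fin. The tab's bearing from the valve axis came out at −25.2°, so the readings agree to within about 1° (5° allowed). I took this after letting go of the lever and did not measure it again at the end.
- **Slide:** pointer and tab are at the same image column. The first pull stopped about 5 mm short because the arm gave under the spring, and I corrected that.
- **Grip:** the post is held at about 19 mm opening with about 10 N of spring pull on the wrist, and the arm is at rest.
- **Loose pieces:** nothing came near them on the way, but I did not measure them again at the end.

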